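Clamp the vial rack on the platform shaker

ROBOT

A 6-joint arm with a two-finger parallel gripper is mounted at the origin on a cart in front of the work surface, level with it; the furniture and walls round the work are solid. World frame = base frame: x ahead of the robot, y to its left, z up, the work surface at z = 0. Lengths are in m, angles in rad, forces in N, time in s.
With the tool pointing down it reaches from about 0.225 to 0.875 m from the base axis. Payload 3.4 kg.
Tool frame: the origin (TCP) lies at the very end of the fingers, on their centre line; the grasp point (between the pads) lies 19 mm behind it; z points along the fingers, y is the direction in which the jaws open and shut (so a half turn about z gives the same grasp; the last joint's range is limited). The gripper opens to 85 mm and grips with 20 to 120 N. Pads are 22 mm wide; open, the fingers measure 114 mm over their backs; the gripper's body (76 mm by 85 mm) begins 54 mm behind the grasp point. The pads swing forward as they close: fully open they stand 13 mm farther back than shut.
Start: joints at [1.004, 0.276, 1.505, -0, 1.361, -0.121], TCP at [0.248, 0.519, 0.231] pointing down, gripper open.
Joint ranges: [-2.89, 2.89], [-0.75, 2.08], [0.22, 2.7], [-1.18, 4.32], [0.11, 2.71], [-2.7, 2.7]. Speed limits (rad/s): [2.57, 2.57, 3.14, 3.14, 3.14, 3.14].

INTERFACE

Orientations are given as a unit quaternion [w, x, y, z].
In Python, from rig import manip, viewer, job gives the robot as it stands.
- The arm moves only by the shell command python3 -m crank 'ROWS' [OPENING] [FORCE]. ROWS is JSON, a list of rows, each a list of 6 numbers: the shift along the tool's x, y, z in m, then the turn, a rotation vector about the tool's x, y, z in degrees. In form: [[dx, dy, dz, rx, ry, rz], ...]. A call has 1 to 20 rows; each row is the pose to reach, as a shift and turn from the pose measured when the call began, along the tool's axes at that moment; what a row does not reach only later rows make up. A row lasts 1/8 s, in which the tool goes at most 62.5 mm and 10.7 degrees, less where a joint would pass 70% of its speed; a pose out of reach is approached as far as the arm can. A call with a gripper value outside its range is refused whole. OPENING is the opening, from 0 (shut) to 1 (fully open), set as the call begins (- or left out, the last holds). The fingers move at their own pace and stop on an object; FORCE is the grip in N (left out, the last holds). Time passes only in rows, so rows that repeat a pose let the fingers close. It gives the time, the measured TCP pose, the force and the opening at its end, in the units of the state.
- manip.get_state(): the state, without advancing time (a new reading comes with each control period).
- viewer.get_image(name): name is "side" or "top" or "wrist"; returns a dict with "frame" (400x640x3 uint8, blue, green, red), "range_z" (400x640 float32, m along the optical axis (not along the pixel's ray), 0 where there is no reading), "intrinsics" (3x3 intrinsics, pixels), "D" ([k1, k2, p1, p2, k3] as OpenCV has them; the pictures are not rectified), "world_from_camera" (4x4, takes a point from camera to world coordinates); the wrist camera has in their place "mount" (4x4, takes a point from camera to tool coordinates, whose origin is the TCP and whose axes are the flange's). Camera axes: x right, y up, looking along -z (the intrinsics and any distortion apply to the point x, -y, -z); pixel columns grow to the right and rows downward; lengths in m; the calibration is good to about 2 mm. A picture is of the moment at which its call begins: read the wrist's pose just before it.
- job.sign_off(): hands the job in, once; it reports no verdict.
The state is a dict: "clock": time; "qpos": joint angles; "qd": joint speeds; "effort": joint torques, N m; "position": TCP position; "ee_rot": TCP orientation; "contact_force": force on the tool from outside, world axes, zero at the start; "moment": the same for the moment, N m; "width": finger opening in m.
Only numpy, scipy, OpenCV 4.12 (cv2) and the standard library are available. Lean on these libraries where they do the work, as an engineer would, in place of code of your own. Each camera call takes 0.05 s, during which the arm holds its last target. There are 200 camera calls.

TASK

Get the loaded vial rack ready for shaking: push it straight back on the shaker's platform until it sits flat against the rear stop, then fit the retaining bar across its front ledge. Hook the bar's thin tongue under the lip of the keeper on the left, at whatever height that has been set, with the other end held up, bring it down, and press that end until it is flat on its seat and the brass spring bolt has snapped fully out over it. Use a light hand (2 kg of push is plenty), tip no vial, and leave the other things on the bench where they are.

Things in the scene. Friction and masses are not known exactly. Their poses are not given: they have to be found in the camera images.
- shaker: white bench-top platform shaker, fixed. Origin: centre of its footprint on the bench; x to its rear, y to its left, z up; all numbers mm in this frame. Platform 190 (x) x 234 (y), top at z = 60. Rear stop: strip 16 high, front face x = 80. The bar's home line runs along y at x = 2, from the keeper (left, +y) to the catch post (right, -y; inner face y = -91.5, top z = 117)
- catch_bolt (a joint): brass spring bolt in the catch post, 14 mm wide: 0 = fully out, 0.012 m = pushed back (to -y). Out, its nose ends at shaker y = -81.5; flat underside z = 87, nose 3 mm thick, above it a bevel up to y = -91.5, z = 112, down which the bar's end drives the bolt back; that takes 5 to 20 N of downward push
- stop_face (a point): shaker: foot of the rear stop's front face, middle, at platform height (shaker frame 80, 0, 60)
- keeper_foot (a point): keeper (steel block, left), point on its foot plate below the roof lip's edge (shaker frame 2, 86, 63). Its head is screwed up or down by hand: the sill's top is somewhere from z = 76 to 90, not measured: feel for it. Sill from y = 72 to 106; lip from y = 86, its underside only 10 mm above the sill, its top 19 above; cheeks x = -9 and 13, back wall y = 97. The tongue goes in to +y
- catch_seat (a point): shaker: middle of the seat's top below the bolt's nose (shaker frame 2, -82, 76)
- vial_rack: loose blue rack, 96 (x) x 116 (y) mm, with three vials, on the platform short of the rear stop. Origin: centre of its underside; x to its back, y left. Front ledge 14 mm high from x = -48 to -6; behind it a block 26 mm high with wells at x = 22, y = -36, 0, 36. Home: origin at shaker x = 32, bar just above the ledge
- rack_front (a point): middle of the rack's front edge face, 8 mm above its underside: push here
- retaining_bar: loose metal bar, 182 mm long along its y, about 200 g. Origin: middle, underside; z up. Main part 20 wide, 10 thick, y = -88 to 72; at +y a tongue 14 wide, 6 thick (flush with the underside), ending at y = 94. Black upright grip in the middle, 12 (x) x 44 (y) mm, from z = 10 to 48. Home: along the shaker's y at x = 2, tongue on the sill, other end on its seat
- bar_tongue_tip (a point): bar: underside of the tongue's end (bar frame 0, 94, 0)
- bar_catch_end (a point): bar: underside of the other end, the one that goes under the bolt (bar frame 0, -88, 0)
- bar_press_pad (a point): bar: top of the red round pad, 16 mm diameter, to press on (bar frame 0, -60, 12)
- bar_grip (a point): bar: point in the black grip to grasp across its 12 mm (bar frame 0, 0, 36)
- vial_a: glass vial with a screw cap, 27 mm diameter, 58 mm high, standing in a well of the rack (wells 20 mm deep), loose. Origin: centre of its underside, z up
- vial_b: glass vial with a screw cap, 27 mm diameter, 58 mm high, standing in a well of the rack (wells 20 mm deep), loose. Origin: centre of its underside, z up
- vial_c: glass vial with a screw cap, 27 mm diameter, 58 mm high, standing in a well of the rack (wells 20 mm deep), loose. Origin: centre of its underside, z up
- flask: bystander, to be left alone: clear glass conical flask, 97 mm wide, 154 mm high. Origin: centre of its underside
- wash_bottle: bystander, to be left alone: white squeeze bottle with blue cap and bent spout, 65 x 109 x 181 mm. Origin: centre of its underside
- buffer_green: bystander, to be left alone: white-capped bottle with a green label band, 49 mm diameter, 100 mm high. Origin: centre of its underside
- buffer_red: bystander, to be left alone: white-capped bottle with a red label band, 49 mm diameter, 100 mm high. Origin: centre of its underside
- amber: bystander, to be left alone: amber bottle with blue cap, 66 mm diameter, 139 mm high. Origin: centre of its underside
There are look-alikes about, which are no part of the job. What is shaped like the vial_c but red is not meant.

How it is judged:
By the outcome, as a careful person would: the job done as asked, in the order asked, and still so for the second after the job is handed in, with the robot touching nothing.
It also fails if it takes over 61 s, if anything falls off the work surface, if the arm or the gripper's body presses on something with over 40 N, if the wrist force passes 120 N, or if a joint passes its speed limit or range.

## Working session

There is one attempt and no reset: what is moved stays moved. The work goes in short steps, Python scripts to look and compute and a shell command to move; the robot and the scene stay as the last step left them, time stands still between calls to the robot, and variables do not carry over. Pictures are saved under pics/ and viewed, about 8 in all and at most 12, crops included, and the job is handed in when it is done.

```bash
mkdir -p pics; cat > h.py <<'E'
import numpy as np, cv2, sys
from rig import manip, viewer, job
from scipy.spatial.transform import Rotation as R
def T():
    s=manip.get_state(); q=s["ee_rot"]; M=np.eye(4); M[:3,:3]=R.from_quat([q[1],q[2],q[3],q[0]]).as_matrix(); M[:3,3]=s["position"]; return M
def grab(n,tag):
    t=T(); d=viewer.get_image(n); W=d["world_from_camera"] if n!="wrist" else t@d["mount"]
    d["W"]=np.array(W); cv2.imwrite(f"pics/{tag}.png",d["frame"]); np.savez(f"pics/{tag}.npz",z=d["range_z"],K=d["intrinsics"],D=d["D"],W=W,f=d["frame"]); return d
def load(tag): return np.load(f"pics/{tag}.npz")
def cloud(d):
    z=d["z"];h,w=z.shape;u,v=np.meshgrid(np.arange(w),np.arange(h))
    p=cv2.undistortPoints(np.stack([u,v],-1).reshape(-1,1,2).astype(float),d["K"],np.array(d["D"])).reshape(h,w,2)
    c=np.stack([p[...,0]*z,-p[...,1]*z,-z,np.ones_like(z)],-1); P=(c@d["W"].T)[...,:3]; P[z==0]=np.nan; return P
def at(tag,u,v,r=1):
    P=cloud(load(tag)); return np.nanmedian(P[v-r:v+r+1,u-r:u+r+1].reshape(-1,3),0)
def show(tag,out,x0,y0,x1,y1,s):
    cv2.imwrite(f"pics/{out}.png",cv2.resize(load(tag)["f"][y0:y1,x0:x1],None,fx=s,fy=s,interpolation=cv2.INTER_CUBIC))
E
python3 - <<'E'
from h import *
print(manip.get_state())
a=grab("top","top0");b=grab("side","side0")
cv2.imwrite("pics/a.png",cv2.resize(np.vstack([a["frame"],b["frame"]]),None,fx=.75,fy=.75))
print(a["W"],b["W"])
E
```

```text
{'clock': 0.0, 'qpos': array([ 1.00405396e+00,  2.76604492e-01,  1.50617551e+00,  7.57378960e-06,
        1.36069780e+00, -1.21000783e-01]), 'qd': array([-5.86102719e-04,  1.23048653e-03, -4.25889613e-04,  1.81247838e-03,
        2.56176697e-05, -5.71963952e-04]), 'effort': array([ 1.46727354e-03, -4.16756094e+01, -2.45806092e+01, -2.01236671e-04,
        1.11288676e-02, -1.41925059e-05]), 'position': array([0.24760439, 0.51835015, 0.23041742]), 'ee_rot': array([-3.21261775e-04,  2.21030994e-01,  9.75266328e-01, -8.86148048e-04]), 'contact_force': array([ 0.1946273 , -0.20131551, -0.05376432]), 'moment': array([ 0.04942676,  0.00587378, -0.01106897]), 'width': 0.08567275766560914}
[[ 0.00829979  0.9907353  -0.13555327  0.39236952]
 [-0.99986631  0.00631255 -0.01508346  0.02378772]
 [-0.01408803  0.13566034  0.99065524  1.39036746]
 [ 0.          0.          0.          1.        ]] [[-0.94313255  0.22046804 -0.24878671  0.24313163]
 [-0.3323354  -0.6087879   0.72036829  0.94125234]
 [ 0.00735985  0.76208342  0.64743702  0.91035628]
 [ 0.          0.          0.          1.        ]]
```

View pics/a.png

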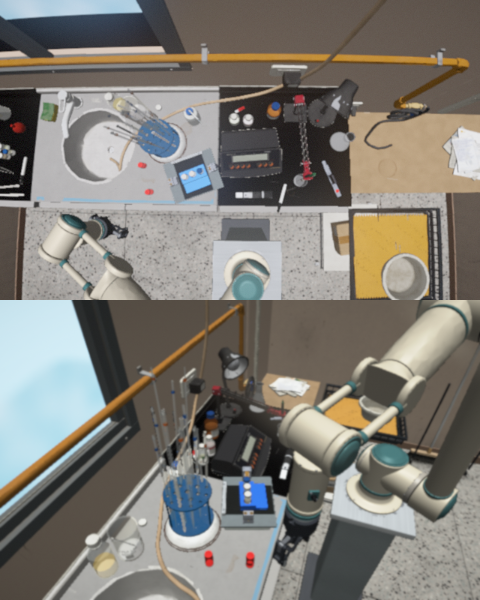

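The top view shows the shaker with the blue rack at about (256,237) full-res. Red vial look-alikes are at (188,220) and (198,255). I'll enlarge both views.

```bash
python3 - <<'E'
from h import *
a=load("top0")["f"][190:290,190:390];b=load("side0")["f"][210:330,270:390]
cv2.imwrite("pics/b.png",np.vstack([cv2.resize(a,(600,300),interpolation=2),np.hstack([cv2.resize(b,(300,300),interpolation=2),cv2.resize(load("top0")["f"][110:210,200:300],(300,300),interpolation=2)])]))
E
```

```text
(no output)
```

View pics/b.png

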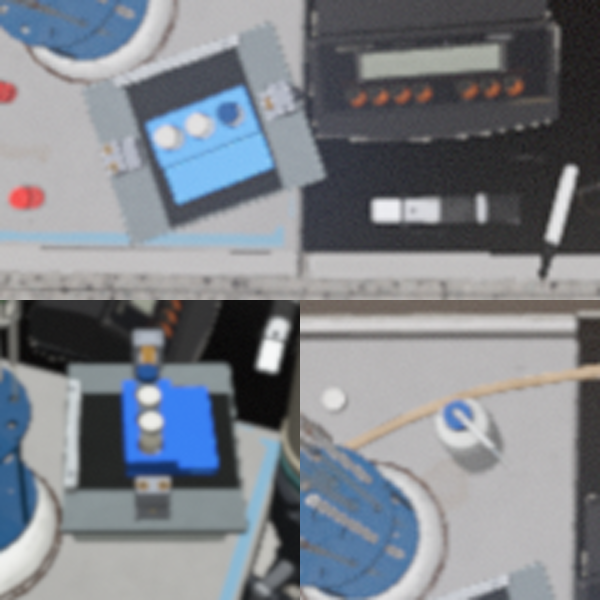

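The rack sits on the shaker, with the keeper at (230,242) and the catch at (283,223) in the top view. The elongated thing at (338,259) may be the bar. I'll check its position and size, then move the wrist camera over it.

```bash
python3 - <<'E'
from h import *
np.set_printoptions(precision=4,suppress=True)
for n,u,v in [("keeper",229,242),("catch",283,222),("rackledge",263,252),("cap1",246,236),("cap2",256,232),("capblue",266,228),("itL",315,260),("itM",338,259),("itR",362,259),("grip?",350,259),("platBL",222,220),("platFR",293,248),("platFL",236,268)]: print(n,at("top0",u,v))
P=cloud(load("top0")); 
m=(abs(P[...,2]-.062)<.008)&(P[...,0]>.2)&(P[...,0]<.75)&(P[...,1]>-.1)&(P[...,1]<.45)
n,l,st,c=cv2.connectedComponentsWithStats(m.astype(np.uint8)); 
for i in np.argsort(-st[1:,4])[:3]+1:
    q=P[l==i]; print(st[i],cv2.minAreaRect(q[:,:2].astype(np.float32)*1000),np.median(q[:,2]))
b=P[250:270,305:375]; m=(b[...,2]>.008)&(b[...,2]<.08); q=b[m]
print(cv2.minAreaRect(q[:,:2].astype(np.float32)*1000),q[:,2].max())
for r in (257,259,261): print((P[r,308:372:3,2]*1000).round())
print(T())
d=viewer.get_image("wrist"); print(d["mount"],d["intrinsics"]); cv2.imwrite("pics/w0.png",d["frame"])
E
```

```text
keeper [0.4207 0.3366 0.1056]
catch [0.4877 0.1567 0.1187]
rackledge [0.389  0.2276 0.0711]
cap1 [0.4402 0.2751 0.1295]
cap2 [0.4536 0.2439 0.1248]
capblue [0.4668 0.2111 0.1266]
itL [0.363  0.0526 0.0184]
itM [ 0.3672 -0.027   0.0311]
itR [ 0.3679 -0.1096  0.0331]
grip? [ 0.3676 -0.0686  0.0344]
platBL [0.497  0.3752 0.0611]
platFR [0.4035 0.1268 0.0629]
platFL [0.3339 0.3202 0.0626]
[ 217  197   81   74 2330] ((450.197509765625, 252.2866668701172), (190.88766479492188, 234.08755493164062), 20.335607528686523) 0.062426137839422635
[293 212  67  15 470] ((505.9743347167969, 15.17578125), (37.38203811645508, 228.19866943359375), 4.620486259460449) 0.06142194512343857
[210 176  31  35 324] ((581.4020385742188, 354.8487548828125), (61.20088195800781, 133.76626586914062), 55.75665283203125) 0.06501956741969606
((365.08941650390625, -50.073814392089844), (213.12591552734375, 49.037681579589844), 85.5565185546875) 0.04251434546322064
[-10.   2.  20.  22.  29.  34.  30.  31.  30.  28.  33.  29.  31.  29.
  32.  29.  35.  40.  33.  -2.  -7.  -5.]
[ 1. -2. 13. 21. 28. 35. 27. 28. 31. 35. 31. 36. 38. 32. 35. 32. 35. 39.
 39. -3. -5. -2.]
[-4. -4. 18. 18. 32. 30. 32. 28. 33. 29. 31. 37. 33. 28. 34. 33. 36. 38.
 28. -2. -5.  2.]
[[-0.9023  0.4312 -0.0009  0.2477]
 [ 0.4312  0.9023 -0.0014  0.5184]
 [ 0.0002 -0.0017 -1.      0.2305]
 [ 0.      0.      0.      1.    ]]
[[ 0.0007  0.9526  0.3041  0.0779]
 [ 1.     -0.0004 -0.001   0.0002]
 [-0.0009  0.3041 -0.9526 -0.1423]
 [ 0.      0.      0.      1.    ]] [[293.3191   0.     319.262 ]
 [  0.     293.3191 202.0586]
 [  0.       0.       1.    ]]
```

The item at (338,259) is about 30 mm high with no grip, so it isn't the bar. The better candidate is the silver object with a red spot near full-res (440,238). Enlarging that region.

```bash
python3 - <<'E'
from h import *
np.set_printoptions(precision=4,suppress=True)
a=load("top0")["f"][110:280,300:480]
cv2.imwrite("pics/c.png",np.hstack([cv2.resize(a,(540,510),interpolation=2),cv2.resize(load("top0")["f"][205:270,415:465],(250,325),interpolation=2)[:510] if 0 else cv2.resize(load("top0")["f"][205:270,415:465],(250,510),interpolation=2)]))
P=cloud(load("top0"))
for u in range(425,458,4): print(u,[tuple((P[v,u]*1000).round()) for v in (220,230,240,250,256)])
E
```

```text
425 [(np.float64(507.0), np.float64(-342.0), np.float64(-3.0)), (np.float64(471.0), np.float64(-339.0), np.float64(3.0)), (np.float64(435.0), np.float64(-340.0), np.float64(-2.0)), (np.float64(400.0), np.float64(-339.0), np.float64(-2.0)), (np.float64(379.0), np.float64(-339.0), np.float64(-3.0))]
429 [(np.float64(507.0), np.float64(-356.0), np.float64(-2.0)), (np.float64(471.0), np.float64(-354.0), np.float64(4.0)), (np.float64(435.0), np.float64(-354.0), np.float64(-0.0)), (np.float64(400.0), np.float64(-352.0), np.float64(1.0)), (np.float64(379.0), np.float64(-353.0), np.float64(-1.0))]
433 [(np.float64(506.0), np.float64(-368.0), np.float64(7.0)), (np.float64(471.0), np.float64(-369.0), np.float64(-2.0)), (np.float64(436.0), np.float64(-370.0), np.float64(-7.0)), (np.float64(400.0), np.float64(-368.0), np.float64(-2.0)), (np.float64(379.0), np.float64(-368.0), np.float64(-3.0))]
437 [(np.float64(507.0), np.float64(-385.0), np.float64(-0.0)), (np.float64(471.0), np.float64(-382.0), np.float64(7.0)), (np.float64(435.0), np.float64(-382.0), np.float64(2.0)), (np.float64(400.0), np.f
[... 882 characters left out ...]
.0), np.float64(-421.0), np.float64(11.0)), (np.float64(379.0), np.float64(-421.0), np.float64(10.0))]
453 [(np.float64(508.0), np.float64(-444.0), np.float64(-3.0)), (np.float64(471.0), np.float64(-442.0), np.float64(-2.0)), (np.float64(436.0), np.float64(-442.0), np.float64(-5.0)), (np.float64(400.0), np.float64(-439.0), np.float64(1.0)), (np.float64(379.0), np.float64(-435.0), np.float64(12.0))]
457 [(np.float64(508.0), np.float64(-460.0), np.float64(-6.0)), (np.float64(471.0), np.float64(-456.0), np.float64(0.0)), (np.float64(436.0), np.float64(-456.0), np.float64(-3.0)), (np.float64(400.0), np.float64(-455.0), np.float64(-3.0)), (np.float64(379.0), np.float64(-454.0), np.float64(-3.0))]
```

View pics/c.png

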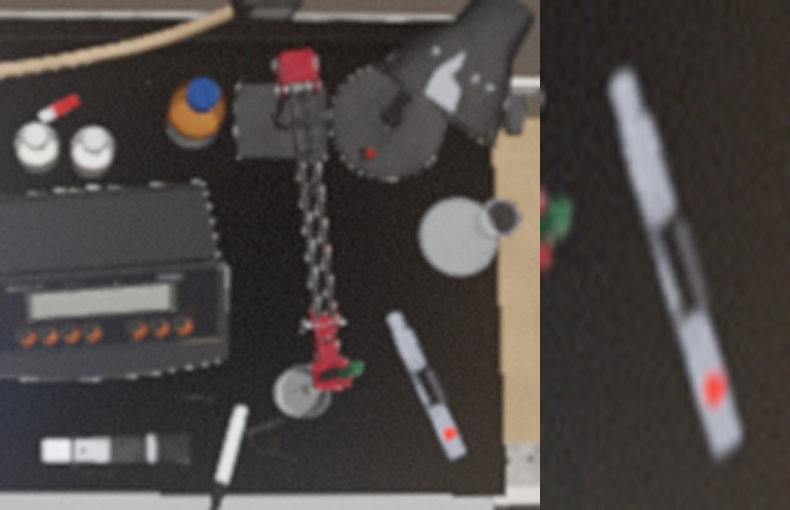

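That's the bar: silver, with a black grip, a red pad, and a narrow tongue at top px (431,215). Its catch end is at (452,263), and it measures about 188 mm long, which fits. Its mid is about (0.437,-0.397), with +y at roughly 22° in world. The shaker rectangle came out at 191x234, centre (0.450,0.252), yaw 20.35°, which also matches. Now I'll go above the rack front with the tool aligned to the shaker.

```bash
python3 -m crank '[[-0.255,-0.196,0,0,0,-45.9],[-0.255,-0.196,0,0,0,-45.9],[-0.255,-0.196,0,0,0,-45.9],[-0.255,-0.196,0,0,0,-45.9],[-0.255,-0.196,0,0,0,-45.9],[-0.255,-0.196,0,0,0,-45.9],[-0.255,-0.196,0,0,0,-45.9],[-0.255,-0.196,0,0,0,-45.9]]' 0.5
cat >> h.py <<'E'
np.set_printoptions(precision=4,suppress=True)
SO=np.array([.4502,.2523]);SA=np.radians(20.34)
def sh(P):
    c,s=np.cos(SA),np.sin(SA); d=P[...,:2]-SO; return np.stack([c*d[...,0]+s*d[...,1],-s*d[...,0]+c*d[...,1],P[...,2]],-1)*1000
E
python3 - <<'E'
from h import *
grab("wrist","w1"); print(T()); f=cv2.imread("pics/w1.png"); 
S=sh(cloud(load("w1")))
for lo,hi,n in [(52,68,'plat'),(70,78,'ledge'),(82,92,'block'),(90,114,'high'),(116,132,'caps')]:
    m=(S[...,2]>lo)&(S[...,2]<hi)&(abs(S[...,0])<110)&(abs(S[...,1])<130)
    k,l,st,c=cv2.connectedComponentsWithStats(m.astype(np.uint8))
    for i in range(1,k):
        if st[i,4]>150: q=S[l==i]; print(n,st[i],cv2.minAreaRect(q[:,:2].astype(np.float32)),np.median(q,0), np.percentile(q,1,axis=0),np.percentile(q,99,axis=0))
E
```

```text
clock: 1.15
position: [0.3929, 0.2321, 0.2307]
ee_rot: [-0.001, -0.177, 0.984, -0.0]
contact_force: [-0.2, 0.5, 0.2]
width: 0.0422
[[-0.9373 -0.3485 -0.0013  0.3928]
 [-0.3485  0.9373 -0.0007  0.2324]
 [ 0.0015 -0.0002 -1.      0.2308]
 [ 0.      0.      0.      1.    ]]
plat [  207   150   221   146 12167] ((-7.324150085449219, -1.4016189575195312), (234.32763671875, 177.65342712402344), 89.76712036132812) [-66.4415   3.1746  62.7063] [ -95.1783 -115.6      57.6302] [ 60.859  113.3414  66.611 ]
plat [392 261  22  29 279] ((50.44997787475586, 105.29681396484375), (45.892024993896484, 18.939245223999023), 26.239459991455078) [ 52.4208 104.3321  62.6448] [33.935  88.7552 60.974 ] [ 69.7108 114.2533  64.096 ]
plat [ 277  269   86   29 2007] ((62.241981506347656, 1.8125953674316406), (104.5599365234375, 38.70513916015625), 89.82102966308594) [66.4973  2.3057 63.226 ] [ 45.4224 -47.5036  61.6181] [81.116  51.1056 67.6351]
ledge [ 254  179  111   43 4233] ((-45.18738555908203, -8.592842102050781), (42.92765808105469, 115.88458251953125), 1.3875315189361572) [-46.2954  -8.4735  76.5127] [-6
[... 1965 characters left out ...]
0577  90.2659] [  6.0301 -29.6726 113.538 ]
caps [198 243  27  33 774] ((1.2662887573242188, -103.44609069824219), (23.006881713867188, 34.80902099609375), 89.41400146484375) [   0.0514 -102.8931  119.519 ] [ -15.6858 -114.4763  116.8655] [ 17.8038 -92.178  122.0575]
caps [334 249  26  27 570] ((2.042416572570801, 27.455596923828125), (23.375062942504883, 24.805301666259766), 83.87332153320312) [ -0.4563  27.6656 126.3891] [ -9.9098  16.2938 116.8942] [ 13.4143  38.8794 127.9831]
caps [297 250  27  27 579] ((2.919947624206543, -7.742328643798828), (24.592464447021484, 24.867658615112305), 31.3535213470459) [  0.9058  -7.439  126.3331] [ -8.9658 -19.7567 117.1565] [ 14.4982   3.9805 127.8001]
```

View pics/w1.png

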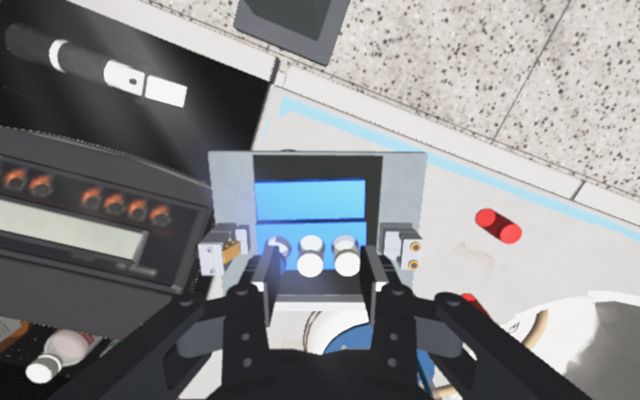

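The view (inverted: front edge at the top) shows the rack ledge at (310,200), its three vials at (275..345,250), the catch on the left and the keeper at (400,240). Range data runs about 2.5 mm high: the platform reads 62.7 and the caps 126.4.

- **Rack:** front at shaker x≈-67, y≈-8, yaw 1.4°.
- **Sill:** the keeper lip and sill readings agree on z≈85.

Now I'll lower in front of the rack and push.

```bash
python3 -m crank '[[0.037,-0.010,0.05,0,0,0],[0.037,-0.010,0.10,0,0,0],[0.037,-0.010,0.15,0,0,0],[0.037,-0.010,0.167,0,0,0],[0.037,-0.010,0.167,0,0,0]]' 0.6
python3 -m crank '[[-0.01,0,0,0,0,0],[-0.016,0,0,0,0,0],[-0.020,0,0,0,0,0],[-0.025,0,0,0,0,0],[-0.030,0,0,0,0,0],[-0.035,0,0,0,0,0],[-0.040,0,0,0,0,0],[-0.045,0,0,0,0,0],[-0.050,0,0,0,0,0],[-0.055,0,0,0,0,0],[-0.060,0,0,0,0,0]]'
python3 - <<'E'
from h import *
print(sh(T()[:3,3]),manip.get_state()["contact_force"])
grab("wrist","w2")
S=sh(cloud(load("w2")))
m=(S[...,2]>73)&(S[...,2]<79)&(S[...,0]>-80)&(S[...,0]<10)&(abs(S[...,1]+8)<65)
k,l,st,c=cv2.connectedComponentsWithStats(m.astype(np.uint8))
for i in range(1,k):
    if st[i,4]>150: q=S[l==i]; print(st[i],cv2.minAreaRect(q[:,:2].astype(np.float32)), np.percentile(q,1,axis=0),np.percentile(q,99,axis=0))
E
```

```text
clock: 1.82
position: [0.3598, 0.2106, 0.0626]
ee_rot: [-0.003, -0.178, 0.984, -0.0]
contact_force: [-0.2, -0.1, 0.1]
width: 0.0513
clock: 3.2
position: [0.4163, 0.2317, 0.0623]
ee_rot: [-0.003, -0.178, 0.984, -0.0]
contact_force: [-3.7, -2.2, 2.3]
width: 0.0513
[-38.9351  -7.5547  62.3009] [-3.673  -2.1871  2.3152]
[ 253  249  134  105 7203] ((-20.298542022705078, -7.084815979003906), (60.443695068359375, 64.43501281738281), 0.19702200591564178) [-49.6462 -37.491   73.3808] [ 8.4727 23.4026 77.8999]
```

The rack is sliding at about 4 N. Now the last stretch, gently.

```bash
python3 -m crank '[[-0.003,0,0,0,0,0],[-0.006,0,0,0,0,0],[-0.008,0,0,0,0,0]]'
python3 -m crank '[[-0.0015,0,0,0,0,0],[-0.003,0,0,0,0,0]]'
python3 -m crank '[[-0.001,0,0,0,0,0],[-0.002,0,0,0,0,0]]'
python3 -c "
from h import *
print(sh(T()[:3,3]))"
```

```text
clock: 3.62
position: [0.4255, 0.2351, 0.0622]
ee_rot: [-0.001, -0.178, 0.984, -0.0]
contact_force: [-2.9, -1.3, 0.2]
width: 0.0514
clock: 3.88
position: [0.4266, 0.2356, 0.0621]
ee_rot: [-0.003, -0.178, 0.984, -0.001]
contact_force: [-6.9, -1.9, 5.3]
width: 0.0511
clock: 4.12
position: [0.4266, 0.2355, 0.0621]
ee_rot: [-0.005, -0.178, 0.984, -0.001]
contact_force: [-7.1, -2.4, 5.2]
width: 0.0517
[-27.9641  -7.5051  62.0588]
```

```bash
python3 -m crank '[[-0.002,0,0,0,0,0],[-0.004,0,0,0,0,0],[-0.004,0,0,0,0,0]]'
python3 - <<'E'
from h import *
print(sh(T()[:3,3]))
E
python3 -m crank '[[0.006,0,0,0,0,0],[0.012,0,-0.002,0,0,0],[0.015,0,-0.02,0,0,0],[0.015,0,-0.08,0,0,0],[0.015,0,-0.14,0,0,0],[0.015,0,-0.18,0,0,0],[0.015,0,-0.18,0,0,0]]'
python3 - <<'E'
from h import *
grab("wrist","w3")
S=sh(cloud(load("w3")))
for lo,hi,n in [(73,79,'ledge/stop'),(84,92,'block/sill'),(102,112,'lip'),(116,124,'post'),(124,132,'caps')]:
    m=(S[...,2]>lo)&(S[...,2]<hi)&(abs(S[...,0])<110)&(abs(S[...,1])<120)
    k,l,st,c=cv2.connectedComponentsWithStats(m.astype(np.uint8))
    for i in range(1,k):
        if st[i,4]>130: q=S[l==i]; print(n,st[i],cv2.minAreaRect(q[:,:2].astype(np.float32)),np.median(q,0), np.percentile(q,1,axis=0),np.percentile(q,99,axis=0))
E
```

```text
clock: 4.5
position: [0.4266, 0.2355, 0.0617]
ee_rot: [-0.009, -0.178, 0.984, -0.002]
contact_force: [-9.9, -3.7, 6.4]
width: 0.0515
[-27.9674  -7.4993  61.67  ]
clock: 5.38
position: [0.4186, 0.2326, 0.2459]
ee_rot: [-0.004, -0.178, 0.984, -0.001]
contact_force: [0.2, 0.6, -0.7]
width: 0.051
ledge/stop [ 266  201  104   38 3701] ((4.88978385925293, -8.639713287353516), (116.43726348876953, 43.36683654785156), 89.93670654296875) [ 4.211  -8.3972 76.6214] [-16.1864 -65.1896  73.6736] [25.9682 47.9393 78.2974]
ledge/stop [224 202  34  28 239] ((0.33902549743652344, -95.30888366699219), (34.41285705566406, 31.9580135345459), 89.79959869384766) [ -5.8272 -83.7454  77.9964] [ -15.3774 -111.0921   73.2936] [ 16.1226 -78.1893  78.9735]
block/sill [389 206  35  30 513] ((2.3738479614257812, 87.1453628540039), (33.97858810424805, 33.12077331542969), 0.0012610249686986208) [ 0.5653 79.3893 87.4072] [-14.3777  70.8586  84.0947] [ 18.8721 100.6679  91.3797]
block/sill [ 266  239  104   45 2306] ((52.87403106689453, -8.581977844238281), (55.64921951293945, 115.651611328125), 0.25452280044555664) 
[... 683 characters left out ...]
14.6991  117.1178] [ 17.4023 -92.3015 122.3145]
caps [272 270  23  22 408] ((53.42786407470703, -43.78313064575195), (22.507801055908203, 23.76933479309082), 86.4930191040039) [ 52.6247 -44.1604 126.5058] [ 41.6572 -54.9483 124.4004] [ 64.8401 -32.6509 128.0656]
caps [306 270  24  22 417] ((53.101219177246094, -8.540070533752441), (24.02267074584961, 23.586437225341797), 0.01760399155318737) [ 52.567   -9.0609 126.5966] [ 41.3897 -20.2936 124.2827] [ 64.8144   3.1916 128.11  ]
caps [340 270  25  22 420] ((52.607460021972656, 26.821849822998047), (24.097055435180664, 24.718135833740234), 3.9191505908966064) [ 52.219   26.7692 126.5134] [ 41.1961  15.42   124.2747] [ 64.2552  38.6668 127.8923]
```

View pics/w3.png

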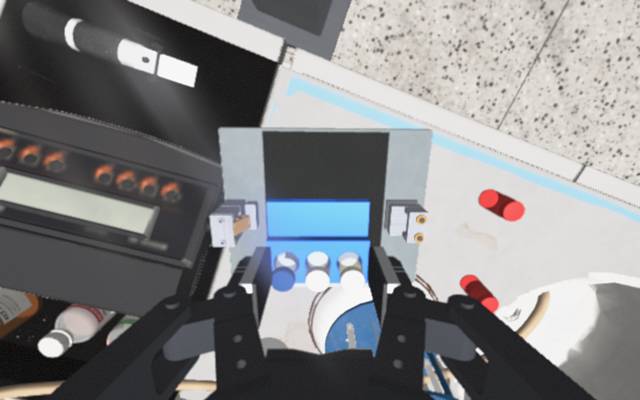

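The rack is home: ledge at x=-16..26, yaw about 0, all three vials upright at x≈53. I'll check the heights along the way to the bar.

```bash
python3 - <<'E'
from h import *
P=cloud(load("top0")); X,Y,Z=P[...,0],P[...,1],P[...,2]
for x0 in np.arange(.2,.7,.05):
    print("%.2f"%x0,[int(1000*np.nanpercentile(Z[(X>=x0)&(X<x0+.05)&(Y>=y0)&(Y<y0+.05)],99)) if ((X>=x0)&(X<x0+.05)&(Y>=y0)&(Y<y0+.05)).any() else -1 for y0 in np.arange(.2,-.6,-.05)])
# bar grip
S=P[205:270,420:465]; m=(S[...,2]>.035)&(S[...,2]<.06); q=S[m]; print(np.median(q,0),len(q))
E
```

```text
0.20 [-881, -888, -883, -895, -892, -886, -888, -887, -891, -890, -884, -885, -891, -890, -40, -39]
0.25 [-50, -46, -26, -26, -25, -24, -26, 16, -12, -25, -23, -26, -24, -26, -27, -40]
0.30 [13, 12, 7, 5, 37, 20, 4, 17, 17, 4, 4, 4, 3, 4, 3, -1]
0.35 [79, 66, 64, 19, 36, 37, 39, 38, 18, 7, 3, 4, 4, 14, 4, -1]
0.40 [126, 86, 67, 40, 41, 39, 5, 4, 19, 152, 166, 4, 49, 49, 5, -1]
0.45 [130, 122, 120, 64, 60, 57, 54, 52, 51, 140, 176, 4, 52, 4, 4, -1]
0.50 [83, 120, 96, 94, 92, 92, 88, 83, 74, 159, 161, 3, 10, 3, 5, -1]
0.55 [82, 66, 102, 102, 102, 102, 102, 102, 6, 177, 6, 5, 5, 149, 79, -1]
0.60 [7, 13, 99, 101, 100, 101, 102, 100, 5, 203, 3, 5, 24, 155, 156, -1]
0.65 [169, 13, 73, 86, 90, 93, 97, 96, 4, 213, 4, 341, 335, 58, 21, -1]
[ 0.4409 -0.3951  0.0457] 53
```

The clamp stands at y≈-0.25..-0.35, up to z 0.18. I'll fly at z 0.30.

```bash
python3 -m crank '[[0.199,-0.597,-0.054,0,0,90],[0.199,-0.597,-0.054,0,0,90],[0.199,-0.597,-0.054,0,0,90],[0.199,-0.597,-0.054,0,0,90],[0.199,-0.597,-0.054,0,0,90],[0.199,-0.597,-0.054,0,0,90],[0.199,-0.597,-0.054,0,0,178],[0.199,-0.597,-0.054,0,0,178],[0.199,-0.597,-0.054,0,0,178],[0.199,-0.597,-0.054,0,0,178],[0.199,-0.597,-0.054,0,0,178],[0.199,-0.597,-0.054,0,0,178],[0.199,-0.597,-0.054,0,0,178],[0.199,-0.597,-0.054,0,0,178],[0.199,-0.597,-0.054,0,0,178],[0.199,-0.597,-0.054,0,0,178],[0.199,-0.597,-0.054,0,0,178],[0.199,-0.597,-0.054,0,0,178]]' 1
python3 - <<'E'
from h import *
M=T(); print(M); grab("wrist","w4")
P=cloud(load("w4")); m=(P[...,2]>.004)&(P[...,2]<.07)&(abs(P[...,0]-.44)<.13)&(abs(P[...,1]+.4)<.09)
k,l,st,c=cv2.connectedComponentsWithStats(m.astype(np.uint8))
for i in range(1,k):
    if st[i,4]>100:
        q=P[l==i]; print(st[i],cv2.minAreaRect(q[:,:2].astype(np.float32)*1000)); g=q[q[:,2]>.038]; 
        if len(g)>10: print("grip",cv2.minAreaRect(g[:,:2].astype(np.float32)*1000),np.median(g,0))
E
```

```text
clock: 7.68
position: [0.4401, -0.3964, 0.2984]
ee_rot: [-0.0, 0.981, 0.196, -0.007]
contact_force: [-0.1, 0.4, -0.2]
width: 0.0856
[[ 0.9233  0.3839 -0.0141  0.4401]
 [ 0.3839 -0.9234 -0.0027 -0.3964]
 [-0.014  -0.003  -0.9999  0.2984]
 [ 0.      0.      0.      1.    ]]
[ 314   94   15  124 1596] ((442.7459411621094, -397.39605712890625), (182.09117126464844, 19.724515914916992), 23.217466354370117)
grip ((439.87640380859375, -398.63958740234375), (42.706748962402344, 12.301763534545898), 22.991914749145508) [ 0.4414 -0.3987  0.0474]
```

View pics/w4.png

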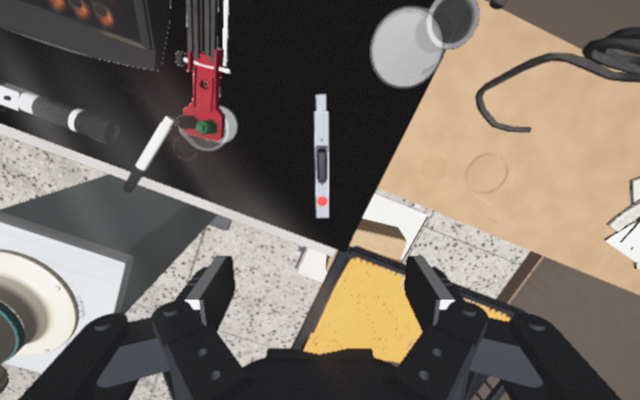

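The bar lies at px (321,155): tongue up, red pad at the bottom, 182x20 mm, origin (0.440,-0.3986), yaw 23.2°. I'll descend and grasp.

```bash
python3 -m crank '[[0.003,0.003,0.06,0,0.8,-0.6],[0.003,0.003,0.12,0,0.8,-0.6],[0.003,0.003,0.18,0,0.8,-0.6],[0.003,0.003,0.23,0,0.8,-0.6],[0.003,0.003,0.26,0,0.8,-0.6],[0.003,0.003,0.28,0,0.8,-0.6],[0.003,0.003,0.28,0,0.8,-0.6]]' 0.5
python3 -m crank '[[0,0,0,0,0,0],[0,0,0,0,0,0],[0,0,0,0,0,0],[0,0,0,0,0,0],[0,0,0,0,0,0]]' 0 60
python3 -m crank '[[0,0,-0.02,0,0,0],[0,0,-0.05,0,0,0],[0,0,-0.05,0,0,0]]'
python3 -c "
from h import *
print(T())"
```

```text
clock: 8.6
position: [0.439, -0.3976, 0.0165]
ee_rot: [-0.003, 0.979, 0.202, -0.001]
contact_force: [0.4, 0.0, 0.4]
width: 0.0426
clock: 9.22
position: [0.4394, -0.398, 0.0174]
ee_rot: [-0.003, 0.979, 0.202, -0.001]
contact_force: [-0.5, 0.4, 5.7]
width: 0.0109
clock: 9.6
position: [0.4405, -0.3993, 0.0688]
ee_rot: [-0.001, 0.979, 0.202, 0.0]
contact_force: [0.0, -0.9, -1.9]
width: 0.0113
[[ 0.9186  0.3952 -0.0003  0.4405]
 [ 0.3952 -0.9186  0.0017 -0.3993]
 [ 0.0004 -0.0017 -1.      0.0688]
 [ 0.      0.      0.      1.    ]]
```

The bar is held: width 11 mm, 1.9 N weight. Now I'll lift and carry it over the shaker.

```bash
python3 -m crank '[[0,0,-0.06,0,0,0],[0,0,-0.12,0,0,0],[0,0,-0.18,0,0,0],[0,0,-0.231,0,0,0],[0.268,-0.585,-0.231,0,0,-87],[0.268,-0.585,-0.231,0,0,-87],[0.268,-0.585,-0.231,0,0,-87],[0.268,-0.585,-0.231,0,0,-87],[0.268,-0.585,-0.231,0,0,-87],[0.268,-0.585,-0.231,0,0,-87],[0.268,-0.585,-0.231,0,0,-87],[0.268,-0.585,-0.231,0,0,-87],[0.268,-0.585,-0.231,0,0,-87],[0.268,-0.585,-0.231,0,0,-87],[0.268,-0.585,-0.231,0,0,-87],[0.268,-0.585,-0.231,0,0,-87],[0.268,-0.585,-0.231,0,0,-87]]'
python3 -m crank '[[0,0,0.03,0,-6,0],[0,0,0.06,0,-12,0],[0,0,0.10,0,-12,0],[0,0,0.10,0,-12,0]]'
cat >> h.py <<'E'
def rep():
    M=T(); c,s=np.cos(SA),np.sin(SA); Q=np.array([[c,s,0],[-s,c,0],[0,0,1]])@M[:3,:3]
    x=Q[:,0]; al=np.degrees(np.arcsin(-x[2])); p=sh(M[:3,3]); tip=p+Q@np.array([94,0,17.4]); ce=p+Q@np.array([-88,0,17.4])
    print("tcp",p.round(1),"yaw",round(np.degrees(np.arctan2(-x[0],x[1])),2),"al",round(al,2),"roll",round(np.degrees(np.arcsin(Q[2,1])),2),"tip",tip.round(1),"catch",ce.round(1),"F",np.round(manip.get_state()["contact_force"],1)); return Q
E
python3 - <<'E'
from h import *
rep(); grab("wrist","w5")
P=cloud(load("w5")); S=sh(P); m=(abs(S[...,0]-2)<20)&(S[...,2]>130); print(m.sum())
E
```

```text
clock: 11.72
position: [0.4554, 0.2421, 0.3]
ee_rot: [-0.001, 0.572, 0.82, -0.001]
contact_force: [-0.9, 1.0, -2.9]
width: 0.0106
clock: 12.22
position: [0.4531, 0.2396, 0.1974]
ee_rot: [0.083, 0.569, 0.815, -0.064]
contact_force: [-0.2, -0.1, -1.9]
width: 0.0109
tcp [ -1.7 -12.9 197.4] yaw -0.12 al 12.03 roll -0.55 tip [ -1.7  75.4 160.8] catch [  -2.1 -102.6  198.7] F [-0.2 -0.1 -1.9]
24196
```

View pics/w5.png

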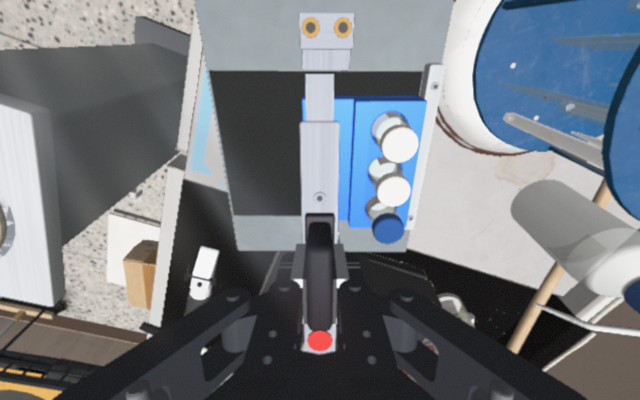

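The wrist view looks down the bar: the tongue tip at (320,75) points at the keeper head, centred at about (327,30), and the bar is straight in the jaws. I'll check the bar in the tool frame and the keeper once more in numbers from this same image.

```bash
python3 - <<'E'
from h import *
d=load("w5"); P=cloud(d); M=T(); t=(P-M[:3,3])@M[:3,:3]*1000; S=sh(P)
for a,b in [(26,40),(40,55),(55,68),(76,90),(70,100)]:
    m=(t[...,0]>a)&(t[...,0]<b)&(abs(t[...,1])<14)&(abs(t[...,2]-9)<9); q=t[m]; print(a,b,len(q),"ymid",np.percentile(q[:,1],[2,98]).round(1),"z",np.median(q[:,2]).round(1),"xmax",np.percentile(q[:,0],99.5).round(1))
m=(S[...,2]>101)&(S[...,2]<113)&(abs(S[...,0]-2)<25)&(S[...,1]>75)&(S[...,1]<115)
q=S[m]; print("lip",np.percentile(q,[1,50,99],axis=0))
m=(S[...,2]>82)&(S[...,2]<93)&(abs(S[...,0]-2)<25)&(S[...,1]>60)&(S[...,1]<90)
q=S[m]; print("sill",np.percentile(q,[1,50,99],axis=0))
E
```

```text
26 40 933 ymid [-11.2   8. ] z 9.7 xmax 39.9
40 55 1086 ymid [-11.4   7.7] z 9.7 xmax 54.9
55 68 1029 ymid [-11.2   8. ] z 9.7 xmax 67.8
76 90 836 ymid [-8.5  4.8] z 13.8 xmax 89.8
70 100 1551 ymid [-9.   5.4] z 13.6 xmax 94.3
lip [[-13.9431  84.6583 103.9971]
 [  2.3197  95.1307 106.4807]
 [ 18.949  104.6443 111.4156]]
sill [[-13.824   71.1004  85.4386]
 [  2.5903  77.3746  87.1874]
 [ 18.9462  83.4045  88.866 ]]
```

Seen from one camera, the bar lies 5.9 mm to the -x side of the keeper centre. I'll shift by that amount, then lower the tongue to just above the sill.

```bash
python3 -m crank '[[0.005,0.006,0.02,-0.5,0,0],[0.011,0.006,0.042,-0.5,0,0],[0.0162,0.006,0.062,-0.5,0,0],[0.0162,0.006,0.062,-0.5,0,0]]'
python3 - <<'E'
from h import *
rep(); grab("wrist","w6")
d=load("w6"); P=cloud(d); M=T(); t=(P-M[:3,3])@M[:3,:3]*1000; S=sh(P)
for a,b in [(40,55),(76,90)]:
    m=(t[...,0]>a)&(t[...,0]<b)&(abs(t[...,1])<14)&(abs(t[...,2]-9)<9); q=S[m]; print("bar S x",np.percentile(q[:,0],[2,98]).round(1),t[m][:,2].mean())
m=(t[...,0]>80)&(t[...,0]<100)&(abs(t[...,1])<7)&(abs(t[...,2]-12)<5);print("tip y",np.percentile(S[m][:,1],99.5),S[m][:,2].min())
m=(S[...,2]>100)&(S[...,2]<113)&(abs(S[...,0]-2)<25)&(S[...,1]>83)&(S[...,1]<115)
q=S[m]; print("lip",np.percentile(q,[1,50,99],axis=0))
f=cv2.resize(d["f"][0:200,220:440],None,fx=3,fy=3,interpolation=2); cv2.imwrite("pics/w6c.png",f)
E
```

```text
clock: 12.78
position: [0.4599, 0.2442, 0.1364]
ee_rot: [0.087, 0.57, 0.815, -0.058]
contact_force: [0.6, -0.0, -2.1]
width: 0.0112
tcp [  6.3 -11.  136.4] yaw -0.29 al 12.03 roll 0.25 tip [ 6.8 77.3 99.8] catch [   5.9 -100.7  137.7] F [ 0.6 -0.  -2.1]
bar S x [-2.7 16.3] 8.306411113207128
bar S x [ 0.3 13.6] 12.331426905992435
tip y 78.43843063598736 104.13889817407076
lip [[-14.2158  84.83   104.4278]
 [  2.324   95.3212 106.5616]
 [ 18.9022 104.3353 111.5469]]
```

View pics/w6c.png

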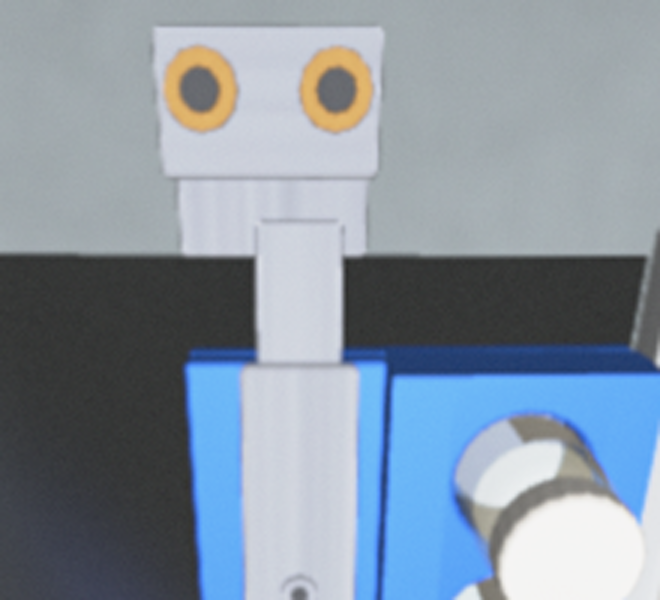

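The tongue is centred at crop column 300 against the keeper at 269, about 4.5 mm too far to +x (numbers: 6.9 against 2.4). I'll correct that and lower.

```bash
python3 -m crank '[[0.001,-0.0045,0.004,0,0,0],[0.0017,-0.0045,0.008,0,0,0],[0.0017,-0.0045,0.008,0,0,0],[0.0017,-0.0045,0.008,0,0,0]]'
python3 - <<'E'
from h import *
rep(); grab("wrist","w7")
d=load("w7"); P=cloud(d); M=T(); t=(P-M[:3,3])@M[:3,:3]*1000; S=sh(P)
for a,b in [(40,55),(76,90)]:
    m=(t[...,0]>a)&(t[...,0]<b)&(abs(t[...,1])<14)&(abs(t[...,2]-9)<9); q=S[m]; print("bar S x",np.percentile(q[:,0],[2,98]).round(1),t[m][:,2].mean())
m=(S[...,2]>100)&(S[...,2]<113)&(abs(S[...,0]-2)<25)&(S[...,1]>86)&(S[...,1]<115)
q=S[m]; print("lip",np.percentile(q,[1,50,99],axis=0))
E
```

```text
clock: 13.32
position: [0.4565, 0.2432, 0.1292]
ee_rot: [0.088, 0.57, 0.815, -0.057]
contact_force: [-0.4, -0.2, -2.7]
width: 0.011
tcp [  2.7 -10.7 129.2] yaw -0.29 al 12.02 roll 0.38 tip [ 3.3 77.6 92.6] catch [   2.4 -100.4  130.5] F [-0.4 -0.2 -2.7]
bar S x [-6.3 12.8] 7.4213915809696935
bar S x [-3.2 10.1] 11.527414149459839
lip [[-14.1469  86.0699 104.6408]
 [  2.3603  95.9322 106.5807]
 [ 18.8982 104.5035 111.5247]]
```

```bash
python3 -m crank '[[0.0005,-0.001,0.002,0,0,0],[0.001,-0.001,0.005,0,0,0],[0.001,-0.001,0.005,0,0,0]]'
python3 -c "
from h import *
rep()"
python3 -m crank '[[0.0002,0,0.001,0,0,0],[0.0004,0,0.002,0,0,0]]'
python3 -m crank '[[0.0002,0,0.001,0,0,0],[0.0004,0,0.002,0,0,0]]'
python3 -c "
from h import *
rep()"
```

```text
clock: 13.75
position: [0.4556, 0.2428, 0.1238]
ee_rot: [0.088, 0.57, 0.815, -0.057]
contact_force: [0.6, 0.1, -2.4]
width: 0.0107
tcp [  1.7 -10.7 123.8] yaw -0.28 al 12.01 roll 0.36 tip [ 2.3 77.6 87.2] catch [   1.4 -100.4  125.1] F [ 0.6  0.1 -2.4]
clock: 14.0
position: [0.456, 0.2426, 0.1227]
ee_rot: [0.088, 0.57, 0.815, -0.057]
contact_force: [0.1, -2.0, 6.4]
width: 0.0111
clock: 14.25
position: [0.4564, 0.2422, 0.1218]
ee_rot: [0.089, 0.569, 0.815, -0.057]
contact_force: [-1.6, -3.1, 7.2]
width: 0.0115
tcp [  2.3 -11.7 121.8] yaw -0.27 al 12.12 roll 0.47 tip [ 2.8 76.6 85.1] catch [   2.  -101.4  123.3] F [-1.6 -3.1  7.2]
```

The sill is felt at z≈85.5, which agrees with the camera. I'll ease up a little and slide the tongue in under the lip.

```bash
python3 -m crank '[[0,0,-0.0007,0,0,0],[0.003,0,-0.0013,0,0,0],[0.006,0,-0.002,0,0,0],[0.009,0,-0.0026,0,0,0],[0.012,0,-0.0032,0,0,0],[0.012,0,-0.0032,0,0,0]]'
python3 -c "
from h import *
rep()"
```

```text
clock: 15.0
position: [0.4521, 0.2544, 0.1224]
ee_rot: [0.089, 0.569, 0.815, -0.057]
contact_force: [0.1, -0.5, 1.4]
width: 0.0113
tcp [  2.5   1.3 122.4] yaw -0.26 al 12.08 roll 0.49 tip [ 3.  89.6 85.7] catch [  2.2 -88.4 123.8] F [ 0.1 -0.5  1.4]
```

```bash
python3 -m crank '[[0.002,0,-0.0004,0,0,0],[0.004,0,-0.0008,0,0,0],[0.004,0,-0.0008,0,0,0]]'
python3 -c "
from h import *
rep()"
python3 -m crank '[[0.001,0,-0.0002,0,0,0],[0.002,0,-0.0004,0,0,0]]'
python3 -c "
from h import *
rep(); d=grab('wrist','w8'); cv2.imwrite('pics/w8c.png',cv2.resize(d['frame'][0:260,180:460],None,fx=2.2,fy=2.2,interpolation=2))"
```

```text
clock: 15.38
position: [0.4507, 0.2582, 0.1224]
ee_rot: [0.089, 0.569, 0.815, -0.057]
contact_force: [0.7, -2.2, 1.8]
width: 0.0114
tcp [  2.5   5.4 122.4] yaw -0.25 al 12.09 roll 0.49 tip [ 3.  93.6 85.7] catch [  2.3 -84.3 123.8] F [ 0.7 -2.2  1.8]
clock: 15.62
position: [0.4506, 0.2586, 0.1228]
ee_rot: [0.09, 0.569, 0.815, -0.058]
contact_force: [2.6, -7.8, 3.9]
width: 0.011
tcp [  2.6   5.8 122.8] yaw -0.21 al 12.3 roll 0.49 tip [ 3.1 93.9 85.8] catch [  2.4 -83.9 124.5] F [ 2.6 -7.8  3.9]
```

View pics/w8c.png

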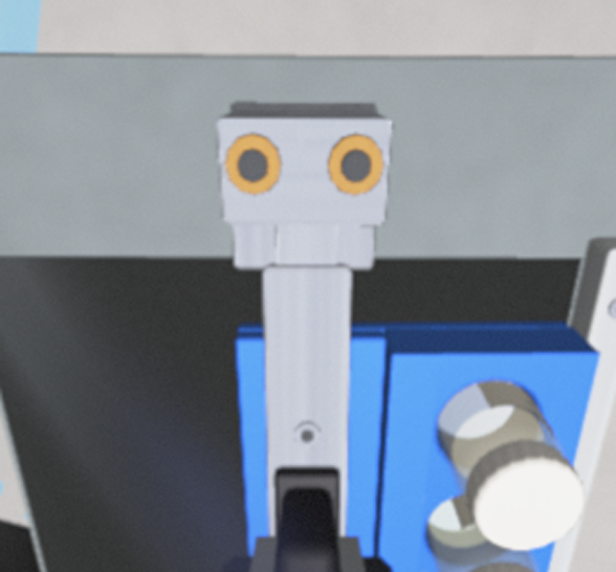

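The tongue is under the lip, centred between the cheeks and touching the back wall. I'll ease back 2 mm for bolt overlap, then pivot the other end down towards the bolt.

```bash
python3 -m crank '[[-0.002,0,0.0004,0,0,0],[-0.0024,0,0.003,0,1.7,0],[-0.0028,0,0.0059,0,3.3,0],[-0.0031,0,0.0084,0,4.8,0],[-0.0033,0,0.0108,0,6.3,0],[-0.0033,0,0.0108,0,6.3,0]]'
python3 -c "
from h import *
rep()"
```

```text
clock: 16.42
position: [0.4526, 0.2531, 0.1128]
ee_rot: [0.045, 0.572, 0.819, -0.026]
contact_force: [-1.1, 1.0, 0.1]
width: 0.0113
tcp [  2.6  -0.1 112.8] yaw -0.23 al 5.94 roll 0.48 tip [ 3.1 91.6 85.8] catch [  2.3 -89.4 104.6] F [-1.1  1.   0.1]
```

```bash
python3 -m crank '[[-0.0002,0,0.0012,0,0.7,0],[-0.0004,0,0.0025,0,1.5,0],[-0.0004,0,0.0025,0,1.5,0]]'
python3 -c "
from h import *
rep()"
python3 -m crank '[[-0.0002,0,0.0012,0,0.7,0],[-0.0004,0,0.0025,0,1.5,0],[-0.0004,0,0.0025,0,1.5,0]]'
python3 -c "
from h import *
rep();print(manip.get_state()['moment'])"
```

```text
clock: 16.8
position: [0.4529, 0.2526, 0.1104]
ee_rot: [0.034, 0.572, 0.819, -0.019]
contact_force: [-1.3, 3.1, 2.1]
width: 0.0112
tcp [  2.6  -0.7 110.4] yaw -0.23 al 4.41 roll 0.49 tip [ 3.2 91.7 85.9] catch [  2.4 -89.8  99.9] F [-1.3  3.1  2.1]
clock: 17.18
position: [0.4532, 0.252, 0.1079]
ee_rot: [0.023, 0.573, 0.819, -0.011]
contact_force: [-1.3, 2.5, 3.8]
width: 0.0111
tcp [  2.7  -1.3 107.9] yaw -0.26 al 2.87 roll 0.5 tip [ 3.3 91.7 85.9] catch [  2.5 -90.1  95. ] F [-1.3  2.5  3.8]
[0.513  0.3133 0.095 ]
```

The bolt is yielding gently. I'll keep pivoting down with the grip held, so the bar doesn't shift along y.

```bash
python3 -m crank '[[-0.0003,0,0.0015,0,1,0],[-0.0005,0,0.003,0,1.9,0],[-0.0008,0,0.0046,0,2.9,0],[-0.0008,0,0.0046,0,2.9,0]]'
python3 -c "
from h import *
rep()"
python3 -m crank '[[-0.0002,0,0.0013,0,1,0],[-0.0004,0,0.0025,0,2,0],[-0.0004,0,0.0025,0,2,0]]'
python3 -c "
from h import *
rep()"
```

```text
clock: 17.68
position: [0.4538, 0.2512, 0.1033]
ee_rot: [0.002, 0.573, 0.819, 0.004]
contact_force: [-0.6, 3.9, 1.8]
width: 0.0113
tcp [  3.   -2.3 103.3] yaw -0.31 al -0.11 roll 0.52 tip [ 3.7 91.7 86.1] catch [  2.7 -90.2  85.7] F [-0.6  3.9  1.8]
clock: 18.05
position: [0.4541, 0.2506, 0.1007]
ee_rot: [-0.013, 0.573, 0.819, 0.014]
contact_force: [-0.9, 2.0, 3.6]
width: 0.0108
tcp [  3.   -3.  100.7] yaw -0.33 al -2.14 roll 0.51 tip [ 3.7 91.6 86.8] catch [  2.7 -90.3  80. ] F [-0.9  2.   3.6]
```

```bash
python3 -m crank '[[-0.0002,0,0.001,0,0.7,0],[-0.0003,0,0.0019,0,1.4,0],[-0.0003,0,0.0019,0,1.4,0]]'
python3 -c "
from h import *
rep()"
python3 -m crank '[[0,0,0,0,0,0],[0,0,0,0,0,0],[0,0,0,0,0,0]]' 0.3
python3 -m crank '[[0,0,-0.01,0,0,0],[0,0,-0.05,0,-3.6,0],[0,0,-0.10,0,-3.6,0],[0.02,0,-0.12,0,-3.6,0],[0.02,0,-0.12,0,-3.6,0]]'
python3 - <<'E'
from h import *
rep(); d=grab("wrist","w9"); cv2.imwrite("pics/w9.png",d["frame"])
S=sh(cloud(load("w9")))
for y in range(-80,95,10):
    m=(abs(S[...,0]-2)<7)&(abs(S[...,1]-y)<4)&(S[...,2]>50); print(y,len(S[m]),np.median(S[m][:,2]).round(1) if m.any() else 0)
E
```

```text
clock: 18.42
position: [0.4541, 0.2509, 0.1005]
ee_rot: [-0.023, 0.573, 0.819, 0.022]
contact_force: [-4.9, 5.1, 15.2]
width: 0.0111
tcp [  3.2  -2.6 100.5] yaw -0.31 al -3.62 roll 0.57 tip [ 3.9 92.3 89.1] catch [  2.9 -89.4  77.6] F [-4.9  5.1 15.2]
clock: 18.8
position: [0.4538, 0.2503, 0.0998]
ee_rot: [-0.023, 0.573, 0.819, 0.021]
contact_force: [0.0, -0.6, -0.4]
width: 0.0257
clock: 19.42
position: [0.4495, 0.2626, 0.223]
ee_rot: [0.004, 0.573, 0.82, 0.005]
contact_force: [-0.6, -1.1, -1.1]
width: 0.0258
tcp [  2.9   9.9 223. ] yaw -0.26 al 0.01 roll 0.76 tip [  3.6 103.9 205.6] catch [  2.7 -78.1 205.7] F [-0.6 -1.1 -1.1]
-80 117 89.4
-70 78 90.1
-60 95 91.9
-50 101 90.7
-40 19 91.2
-30 12 91.1
-20 118 129.8
-10 123 130.5
0 125 131.1
10 138 131.6
20 2849 304.9
30 119 95.3
40 134 95.7
50 135 96.1
60 134 96.6
70 153 95.3
80 139 93.2
90 166 106.1
```

View pics/w9.png

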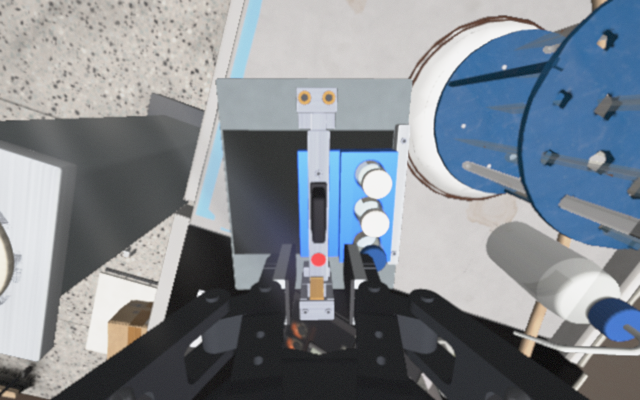

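The bar lies down between the keeper and the bolt, which shows brass at (317,288) over its end. The red pad is at (318,260). Next I'll shut the fingers and press the pad.

```bash
python3 -m crank '[[-0.04,0,0,0,0,0],[-0.073,0,0.02,0,0,0],[-0.073,0,0.06,0,0,0],[-0.073,0,0.10,0,0,0],[-0.073,0,0.12,0,0,0],[-0.073,0,0.12,0,0,0]]' 0
python3 -c "
from h import *
rep()"
python3 -m crank '[[0,0,0.004,0,0,0],[0,0,0.008,0,0,0],[0,0,0.011,0,0,0]]'
python3 -c "
from h import *
rep()"
```

```text
clock: 20.23
position: [0.4723, 0.192, 0.0984]
ee_rot: [0.001, 0.573, 0.819, 0.001]
contact_force: [0.5, 1.0, 1.5]
width: -0.0002
tcp [ -0.2 -64.3  98.4] yaw -0.3 al 0.04 roll 0.12 tip [ 0.3 29.7 80.9] catch [  -0.7 -152.3   81. ] F [0.5 1.  1.5]
clock: 20.6
position: [0.4727, 0.1918, 0.0915]
ee_rot: [0.002, 0.573, 0.82, 0.001]
contact_force: [-10.2, -4.2, 40.8]
width: 0.0002
tcp [  0.1 -64.6  91.5] yaw -0.27 al 0.09 roll 0.22 tip [ 0.6 29.4 74. ] catch [  -0.3 -152.6   74.3] F [-10.2  -4.2  40.8]
```

That reached 40 N, which is more than I wanted, so I'm backing off at once to look.

```bash
python3 -m crank '[[0,0,-0.004,0,0,0],[0,0,-0.03,0,0,0],[0.03,0,-0.07,0,0,0],[0.03,0,-0.07,0,0,0],[0.03,0,-0.07,0,0,0]]'
python3 - <<'E'
from h import *
rep(); grab("wrist","w10"); grab("side","side1");grab("top","top1")
S=sh(cloud(load("w10")))
for y in range(-110,95,5):
    m=(abs(S[...,0]-2)<6)&(abs(S[...,1]-y)<2.5)&(S[...,2]>50)&(S[...,2]<140); print(y,len(S[m]),np.median(S[m][:,2]).round(1) if m.any() else 0,end=' | ')
a=load("w10")["f"][100:330,230:410];b=load("side1")["f"][215:335,270:390]
cv2.imwrite("pics/e.png",np.hstack([cv2.resize(a,(430,550),interpolation=2),cv2.resize(b,(368,550)[::1],interpolation=2)]))
E
```

```text
clock: 21.22
position: [0.4619, 0.2197, 0.1614]
ee_rot: [0.002, 0.573, 0.82, 0.001]
contact_force: [-0.5, 0.3, 0.3]
width: 0.0001
tcp [ -0.4 -34.6 161.4] yaw -0.23 al 0.12 roll 0.22 tip [  0.1  59.4 143.8] catch [  -0.7 -122.6  144.2] F [-0.5  0.3  0.3]
-110 3 119.7 | -105 0 0 | -100 0 0 | -95 0 0 | -90 0 0 | -85 0 0 | -80 0 0 | -75 0 0 | -70 0 0 | -65 0 0 | -60 19 91.9 | -55 101 90.9 | -50 85 90.7 | -45 87 90.8 | -40 39 91.1 | -35 12 91.6 | -30 7 91.8 | -25 71 129.4 | -20 127 130.0 | -15 143 130.2 | -10 139 130.6 | -5 143 130.9 | 0 147 131.2 | 5 151 131.4 | 10 161 131.5 | 15 189 131.3 | 20 225 101.0 | 25 117 94.6 | 30 129 95.2 | 35 134 95.2 | 40 144 95.4 | 45 144 95.6 | 50 143 95.9 | 55 143 96.2 | 60 141 96.6 | 65 162 96.8 | 70 133 94.0 | 75 153 93.3 | 80 168 93.8 | 85 276 104.0 | 90 201 106.3 |
```

View pics/e.png

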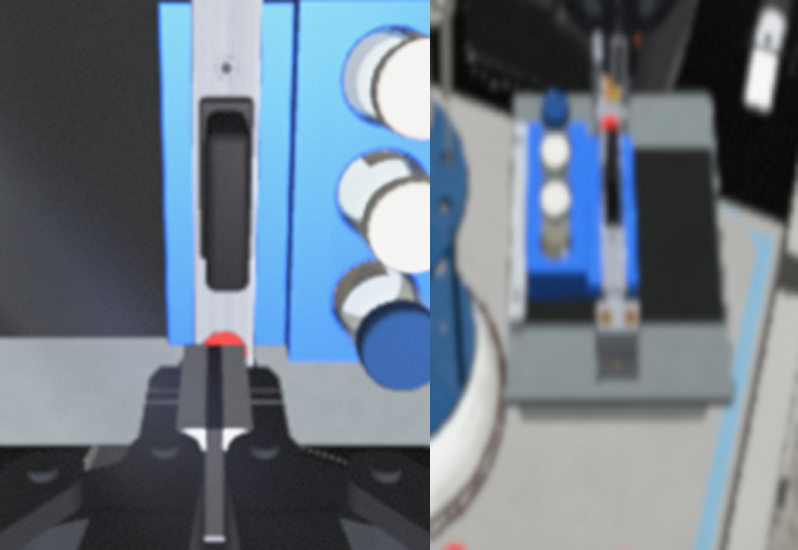

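The left panel shows the bar along the ledge with the fingers hiding the pad end. The right panel shows the bar across the rack, all vials upright. Now I need a clear look at the bolt, so I'll move so that the camera sits over the catch.

```bash
python3 -m crank '[[0,0,-0.03,0,0,0],[-0.05,0.002,-0.03,0,0,0],[-0.09,0.002,-0.03,0,0,0],[-0.09,0.002,-0.03,0,0,0],[-0.09,0.002,-0.03,0,0,0]]'
python3 - <<'E'
from h import *
rep(); grab("wrist","w11")
d=load("w11"); S=sh(cloud(d))
for x0 in (-3,2,6):
  print(x0,end=': ')
  for y in np.arange(-104,-40,2):
    m=(abs(S[...,0]-x0)<2.5)&(abs(S[...,1]-y)<1)&(S[...,2]>50)&(S[...,2]<140); print(int(y),np.median(S[m][:,2]).round(1) if m.any() else 0,end=' | ')
  print()
k=(abs(S[...,0]-2)<22)&(S[...,1]>-112)&(S[...,1]<-50)&(S[...,2]>50); v,u=np.where(k); print(u.min(),u.max(),v.min(),v.max())
x0,x1,y0,y1=u.min()-10,u.max()+10,max(v.min()-10,0),v.max()+10
sc=min(780/(x1-x0),580/(y1-y0)); cv2.imwrite("pics/f.png",cv2.resize(d["f"][y0:y1,x0:x1],None,fx=sc,fy=sc,interpolation=2)); print(sc)
E
```

```text
clock: 22.0
position: [0.4937, 0.1353, 0.1897]
ee_rot: [0.0, 0.574, 0.819, -0.0]
contact_force: [-0.8, 0.7, 0.8]
width: -0.0
tcp [   0.1 -124.8  189.7] yaw -0.36 al 0.05 roll -0.02 tip [  0.7 -30.9 172.2] catch [  -0.5 -212.9  172.4] F [-0.8  0.7  0.8]
-3: -104 119.4 | -102 119.4 | -100 119.7 | -98 119.5 | -96 119.5 | -94 118.5 | -92 111.7 | -90 107.1 | -88 102.2 | -86 98.5 | -84 93.6 | -82 88.8 | -80 89.1 | -78 88.9 | -76 89.1 | -74 89.4 | -72 89.5 | -70 89.3 | -68 89.8 | -66 91.1 | -64 91.4 | -62 91.2 | -60 91.7 | -58 90.8 | -56 90.3 | -54 90.0 | -52 90.4 | -50 90.6 | -48 90.5 | -46 90.8 | -44 90.9 | -42 90.8 | 
2: -104 119.4 | -102 119.6 | -100 119.2 | -98 119.3 | -96 119.5 | -94 118.8 | -92 111.6 | -90 107.0 | -88 102.3 | -86 98.0 | -84 93.4 | -82 88.8 | -80 89.1 | -78 89.4 | -76 88.9 | -74 89.4 | -72 89.2 | -70 90.8 | -68 91.0 | -66 91.5 | -64 91.4 | -62 91.7 | -60 91.6 | -58 92.0 | -56 92.3 | -54 90.2 | -52 90.4 | -50 90.6 | -48 90.4 | -46 90.5 | -44 90.4 | -42 90.8 | 
6: -104 119.4 | -102 119.7 | -100 119.3 | -98 119.4 | -96 119.0 | -94 118.6 | -92 111.6 | -90 107.1 | -88 102.9 | -86 98.4 | -84 94.1 | -82 88.6 | -80 89.1 | -78 89.0 | -76 89.1 | -74 89.1 | -72 89.3 | -70 90.5 | -68 91.2 | -66 91.4 | -64 91.2 | -62 91.9 | -60 91.8 | -58 92.2 | -56 91.8 | -54 90.7 | -52 90.3 | -50 90.6 | -48 90.5 | -46 91.1 | -44 90.6 | -42 90.7 | 
230 409 113 399
1.8954248366013071
```

View pics/f.png

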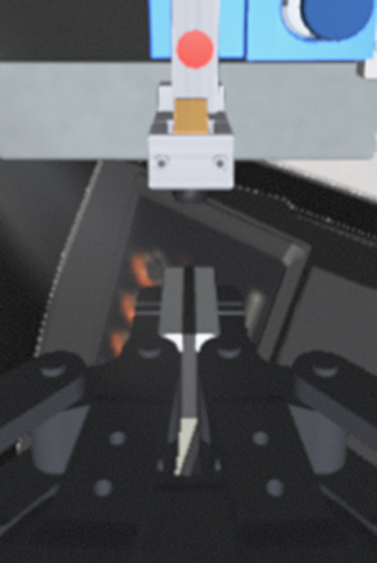

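The last picture shows the brass nose, front edge at (190,98), lying over the bar end with the red pad at (195,48). In numbers, the nose front is at y≈-83 raw; the post face reads 1.3 mm off, so that's about -81.7, fully out. Bar top at that end is z≈86.3, so it's seated and under the nose. I'll do a final rack and vial check, then hand in.

```bash
python3 - <<'E'
from h import *
S=sh(cloud(load("w10")))
for lo,hi,n in [(73,79,'ledge'),(84,91,'block'),(124,129,'caps')]:
    m=(S[...,2]>lo)&(S[...,2]<hi)&(S[...,0]>-30)&(S[...,0]<79)&(abs(S[...,1]+8)<62)
    k,l,st,c=cv2.connectedComponentsWithStats(m.astype(np.uint8))
    for i in range(1,k):
        if st[i,4]>250: q=S[l==i]; print(n,np.percentile(q,[1,50,99],axis=0)[:,:2].round(1).tolist(),cv2.minAreaRect(q[:,:2].astype(np.float32))[2])
a,b=load("top0"),load("top1"); D=cv2.absdiff(a["f"],b["f"]).max(2); D[:, :]=cv2.medianBlur(D,5)
k,l,st,c=cv2.connectedComponentsWithStats((D>50).astype(np.uint8)); print([tuple(s) for s in st[1:] if s[4]>25])
rep(); print(manip.get_state()["clock"]); print(job.sign_off())
E
```

```text
ledge [[-16.3, -65.0], [-11.6, -1.0], [-6.7, 47.8]] 89.78952026367188
ledge [[14.8, -65.7], [20.3, -3.7], [25.6, 48.4]] 89.54940032958984
block [[25.5, -65.8], [38.4, 6.8], [78.5, 48.6]] 0.10379618406295776
block [[65.1, -55.7], [75.0, -39.7], [78.9, -27.2]] 35.68192672729492
block [[-6.4, -67.3], [4.6, -50.2], [13.4, -38.5]] 89.19874572753906
caps [[41.3, 15.7], [52.7, 27.6], [64.3, 38.9]] 50.15925216674805
caps [[41.3, -20.4], [52.9, -8.7], [64.3, 2.5]] 7.074160575866699
caps [[41.8, -56.3], [53.0, -44.4], [64.9, -33.3]] 53.907073974609375
[(np.int32(215), np.int32(199), np.int32(66), np.int32(62), np.int32(1882)), (np.int32(219), np.int32(205), np.int32(9), np.int32(5), np.int32(28)), (np.int32(429), np.int32(214), np.int32(13), np.int32(21), np.int32(143)), (np.int32(439), np.int32(237), np.int32(16), np.int32(26), np.int32(156)), (np.int32(213), np.int32(239), np.int32(11), np.int32(7), np.int32(52)), (np.int32(265), np.int32(268), np.int32(18), np.int32(38), np.int32(278)), (np.int32(79), np.int32(285), np.int32(92), np.int32(70), np.int32(2035)), (np.int32(253), np.int32(286),
[... 486 characters left out ...]
nt32(138), np.int32(335), np.int32(40), np.int32(32), np.int32(617)), (np.int32(330), np.int32(345), np.int32(22), np.int32(19), np.int32(120)), (np.int32(323), np.int32(351), np.int32(19), np.int32(14), np.int32(150)), (np.int32(167), np.int32(368), np.int32(33), np.int32(32), np.int32(414)), (np.int32(354), np.int32(368), np.int32(8), np.int32(18), np.int32(76)), (np.int32(111), np.int32(374), np.int32(15), np.int32(19), np.int32(174)), (np.int32(234), np.int32(379), np.int32(26), np.int32(11), np.int32(92))]
tcp [   0.2 -124.4  189.9] yaw -0.3 al 0.05 roll -0.0 tip [  0.7 -30.4 172.4] catch [  -0.3 -212.4  172.6] F [ 0.2 -0.3 -0.5]
22.05
the job is handed in; nothing more can be done
None
```

The rack is home against the rear stop, the retaining bar is fitted, and the job is handed in at about 22 s on the robot's clock. One thing went wrong: the final press on the pad reached about 41 N for a moment, above the 20 N asked for.

- **Rack:** I pushed it back with about 10 N until it stopped. The last look has its front edge at x = -16 and no skew, with all three vials upright.
- **Bar:** I felt the sill at about z = 85.5, which agreed with the camera. I slid the tongue under the lip to the back wall, eased it back 2 mm, and pivoted the other end down past the bolt. That took about 15 N at most.
- **Bolt and seat:** The last wrist view shows the bolt fully out, with its nose at y ≈ -81.7 over the bar's end. The bar's top there is at z ≈ 86.3 (flat would be about 86). The bar looked seated before the pad press, and its profile was the same afterwards.
- **Other things on the bench:** Comparing top views from before and after, the only changes were at the shaker, at the bar's old place and around the arm.

The camera heights read about 2.5 mm high and I corrected for that, so the bolt and seat figures are good to about 1 mm. At hand-in the arm was clear of everything.

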